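Clear the ring-forming corner of a jeweller's bench

TASK

Put the bench away after ring forming: lift the ear defenders off the mandrel they stand over and hang them by the headband on the steel bar, one cup on each side, and lay the red-ended mandrel fully down into its own red-marked cradle. Set both down gently rather than dropping them, leave them at rest, and do not disturb the other things on the bench.

Things in the scene. Friction and masses are not known exactly. Their poses are not given: they have to be found in the camera images.
- defenders: rigid ear defenders, 0.22 kg: two orange flat-bottomed cups (56 mm along x, 72 high) under a black headband arch, standing upright astride the red mandrel. Origin: midway between the cups, level with their undersides; z up, y from cup to cup (144 mm overall, 78 mm free between), x across the 26 mm band. Symmetrical; arch top is 152 mm above the origin, inner radius 60 mm
- defenders_seat (a point): middle of the underside of the crown, 128 mm above the defenders' origin; it lies on the bar when they hang. The crown is the solid thick top of the arch: 26 mm along x, 44 mm along y, 24 mm from underside to top. Grip it across x, fingertips no lower than the underside, or they meet the bar
- rail: fixed hanging bar: level steel rod 14 mm in diameter along this body's y, axis 143 mm above the table, between two dark posts (18 mm in diameter, 152 mm high, centres 112 mm either side of the middle) on wooden feet (90 x 34 mm, 12 mm high). Origin on the table under the bar's middle
- rail_mid (a point): middle of the bar, on its axis
- mandrel: red-ended ring mandrel, 0.32 kg, 160 mm long along its x: round steel shaft, 22 mm in diameter and 100 mm long, with a square red block (26 x 26 mm, 30 mm long) at each end. Lies on the table beneath the ear defenders' arch. Origin: middle of its underside, 13 mm below the axis. Either end may point either way
- mandrel_mid (a point): middle of the red mandrel, on its axis; also its centre of mass
- rack: fixed dark wooden board 200 x 220 x 6 mm under the three cradles, which stand side by side along its y, 70 mm apart, in varying order. Origin: centre of its underside
- cradle_red: red-marked fixed cradle, 184 x 60 mm, the red mandrel's own; mandrel lies along x. Each end block drops in a notch (33 mm wide, 52 to 78 mm from the middle, floor 30 mm and cheeks 52 mm above this origin); end plates leave 172 mm lengthways. Between notches it is open down to 10 mm, for fingers astride the shaft. Seated, the mandrel's axis is 43 mm above this origin (centre of underside)
- cradle_blue: fixed cradle of the same shape with blue marks; the blue mandrel lies in it
- cradle_yellow: fixed cradle of the same shape with yellow marks, empty; not for the red mandrel
- mandrel_blue: blue-ended mandrel of the same shape and size, resting in the blue cradle; to be left there
- stake: bystander: loose dark steel domed stake, 80 mm in diameter, 41 mm high, origin at the centre of its underside
- jar: bystander: loose pale glass jar with a white lid, 60 mm in diameter, 75 mm high, origin at the centre of its underside
- hammer: bystander: loose hammer 220 mm long lying along its x, origin at the underside, near the middle
Things that resemble listed ones, but are neither listed nor needed, are in the scene too. What is shaped like the defenders but green or yellow is not meant. Leave any green or purple look-alike of the mandrel alone.

How it is judged:
By the outcome, as a careful person would: the job done as asked, in the order asked, and still so for the second after the job is handed in, with the robot touching nothing.
It also fails if it takes over 59 s, if anything falls off the work surface, if the arm or the gripper's body presses on something with over 40 N, if the wrist force passes 120 N, or if a joint passes its speed limit or range.

ROBOT

A 6-joint arm with a two-finger parallel gripper is mounted at the origin on the work surface. World frame = base frame: x ahead of the robot, y to its left, z up, the work surface at z = 0. Lengths are in m, angles in rad, forces in N, time in s.
With the tool pointing down it reaches from about 0.275 to 0.75 m from the base axis. Payload 10.2 kg.
Tool frame: the origin (TCP) lies midway between the tips of the shut fingers; the grasp point (between the pads) lies 19 mm behind it (env.hold_point_z is the distance from the TCP to the grasp point, in m); z points along the fingers, y is the line along which they close (so a half turn about z gives the same grasp; the last joint's range is limited). The gripper opens to 85 mm and grips with 20 to 120 N. Pads are 22 mm wide; open, the fingers measure 114 mm over their backs; the gripper's body (76 mm by 85 mm) begins 54 mm behind the grasp point. The pads swing forward as they close: fully open they stand 13 mm farther back than shut.
Start: joints at [0.902, 0.313, 1.498, -0, 1.331, -0.223], TCP at [0.226, 0.474, 0.231] pointing down, gripper open.
Joint ranges: [-2.94, 2.94], [-0.97, 2.17], [0.19, 2.56], [-1.23, 4.37], [0.02, 3.11], [-2.88, 2.88]. Speed limits (rad/s): [2.39, 2.39, 3.01, 3.14, 3.14, 3.14].

INTERFACE

Orientations are given as a unit quaternion [x, y, z, w].
In Python, from bench import env, kinematics, monitor, eyes, job gives the robot as it stands. The module is installed in compiled form; this text tells all that it offers. Calls block until the motion is done:
- env.reach(position, orientation): joint-space move of the TCP to a pose.
- env.movel(position, velocity=0.15, frame=None, guard=None): straight line of the TCP; frame=None keeps the orientation; velocity is the mean speed in m/s. With guard (N) it stops when the force on the tool has changed by that much, and returns True; else False.
- env.set_joints(angles): joint-space move.
- env.release() and env.close_gripper(effort=None): open the fingers fully, or close them until they stop; effort is the grip in N (None keeps the last).
- env.hold(seconds).
- kinematics.ik(position, orientation): joint angles nearest the present ones, or None.
- monitor.sense(): the state.
- eyes.grab_frame(name): name is "scene" or "top" or "wrist"; returns a dict with "frame" (384x512x3 uint8, red, green, blue), "mtx" (3x3 intrinsics, pixels), "view" (4x4, takes a point from world to camera coordinates). Camera axes: x right, y down, z forward; pixel columns grow to the right and rows downward; lengths in m; the calibration is good to about 2 mm. A picture is of the moment at which its call begins. There is no depth.
A pose or a line that the arm cannot do raises env.MotionError and nothing moves.
- job.hand_in(): hands the job in; it is judged then, once.
The state is a dict: "clock": time; "joints": joint angles; "qvel": joint speeds; "joint_efforts": joint torques, N m; "position": TCP position; "ee_rot": TCP orientation; "contact_force": force on the tool from outside, world axes, zero at the start; "ft_torque": the same for the moment, N m; "finger_gap": opening from 0.0 (shut) to 1.0 (fully open); "gripper_force": force on a finger pad.
Only numpy, scipy, OpenCV 4.12 (cv2) and the standard library are available. Lean on these libraries where they do the work, as an engineer would, in place of code of your own. Each camera call takes 0.05 s, during which the arm holds its last target. There are 200 camera calls.

## Working session

There is one attempt and no reset: what is moved stays moved. The work goes in short steps, each a Python script; the robot and the scene stay as the last script left them, time stands still between calls to the robot, and variables do not carry over. Pictures are saved under pics/ and viewed, at most 13 in all, crops included, and the job is handed in when it is done.

```bash
mkdir -p pics; cat > h.py <<'E'
import numpy as np, cv2
from bench import env, kinematics, monitor, eyes, job
def ray(f,u,v):
    V=np.array(f["view"]);R=V[:3,:3];t=V[:3,3]
    d=R.T@np.linalg.inv(f["mtx"])@np.array([u,v,1.]);return -R.T@t,d
def onz(f,u,v,z):
    c,d=ray(f,u,v);return c+d*(z-c[2])/d[2]
def proj(f,p):
    V=np.array(f["view"]);q=np.array(f["mtx"])@(V[:3,:3]@np.array(p)+V[:3,3]);return q[:2]/q[2]
def save(f,n,s=1,box=None):
    im=cv2.cvtColor(f["frame"],cv2.COLOR_RGB2BGR)
    if box: im=im[box[1]:box[3],box[0]:box[2]]
    cv2.imwrite(f"pics/{n}.png",cv2.resize(im,None,fx=s,fy=s,interpolation=cv2.INTER_CUBIC))
E
python3 - <<'E'
from h import *
import pickle
fs={n:eyes.grab_frame(n) for n in("scene","top")}
pickle.dump(fs,open("f0.pkl","wb"))
for n,f in fs.items():
    save(f,n+"0",1.5); print(n,np.round(ray(f,256,192)[0],3),np.round(f["mtx"],1).tolist(),np.round(f["view"],3).tolist())
print(monitor.sense(), env.hold_point_z)
E
```

```text
scene [0.982 0.83  0.72 ] [[382.4, 0.0, 257.5], [0.0, 382.4, 187.8], [0.0, 0.0, 1.0]] [[-0.884, 0.467, 0.007, 0.476], [0.256, 0.496, -0.83, -0.066], [-0.391, -0.732, -0.558, 1.393], [0.0, 0.0, 0.0, 1.0]]
top [ 0.344 -0.002  1.26 ] [[416.5, 0.0, 246.9], [0.0, 416.5, 186.0], [0.0, 0.0, 1.0]] [[-0.004, -1.0, 0.008, -0.011], [-0.988, 0.003, -0.152, 0.531], [0.152, -0.009, -0.988, 1.193], [0.0, 0.0, 0.0, 1.0]]
{'clock': 0.1, 'joints': array([ 9.01593402e-01,  3.13369782e-01,  1.49833033e+00, -4.42608228e-06,
        1.33097721e+00, -2.23413675e-01]), 'qvel': array([ 2.71558161e-04, -5.36079927e-04, -2.94516915e-03, -5.19831654e-05,
        1.18433420e-03,  1.19780196e-03]), 'joint_efforts': array([ 4.65379548e-03, -4.12897074e+01, -2.60140818e+01, -7.15584451e-05,
        3.00109066e-03, -5.72828935e-05]), 'position': array([0.226247  , 0.47351158, 0.2308163 ]), 'ee_rot': array([ 2.21053015e-01,  9.75261642e-01, -4.90138154e-04, -2.32153192e-04]), 'contact_force': array([ 0.09821774, -0.71508194, -0.29626707]), 'ft_torque': array([-0.03519215,  0.01416518,  0.01697725]), 'gripper_force': 0.0, 'finger_gap': 0.9989526914097911} 0.0187
```

View pics/top0.png

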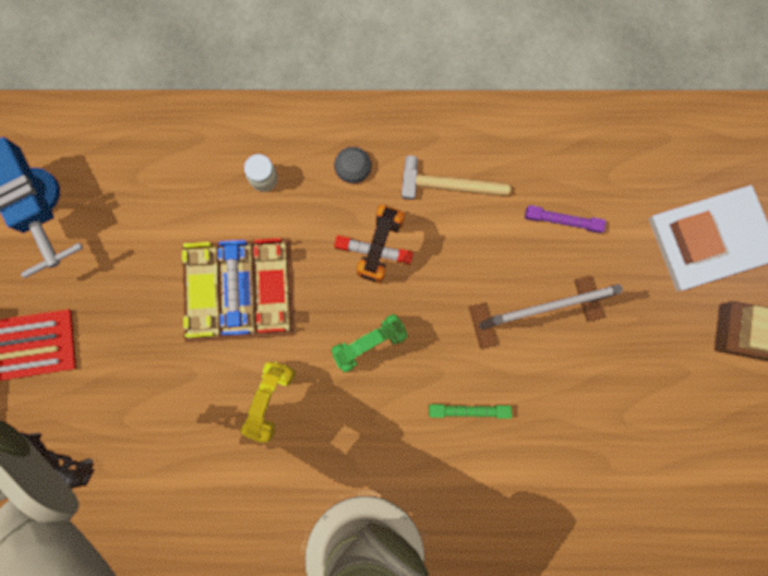

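View pics/scene0.png

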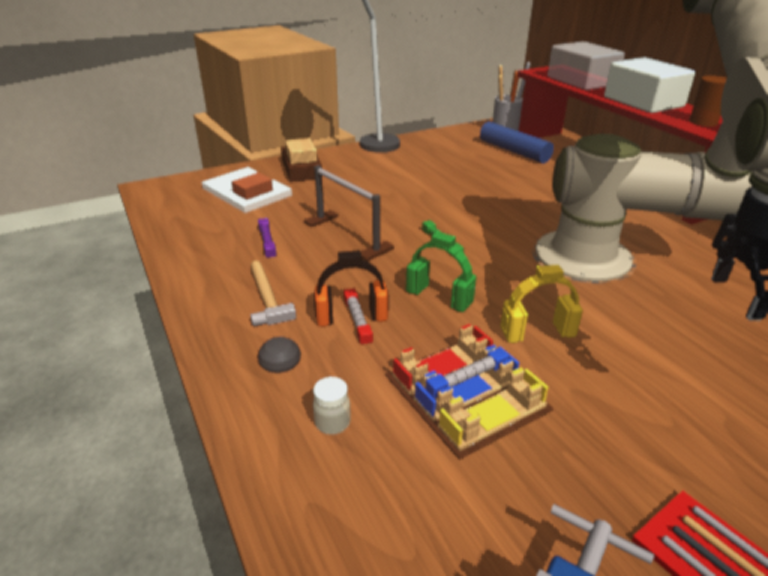

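The top picture, in 1.5x pixels, shows:
- **Orange defenders:** (380,243). The green (370,343) and yellow (267,402) ones are look-alikes.
- **Red mandrel:** (373,250), under the orange defenders. Purple (566,218) and green (470,411) are look-alikes.
- **Rack:** (236,288), in the order yellow, blue (occupied), red (270,288).
- **Rail:** from (487,323) to (617,289).

The targets are the orange/black defenders and the red-ended mandrel, since only these have the named colours and one stands over the other. I'll confirm that in a crop while measuring.

```bash
python3 - <<'E'
from h import *
import pickle
fs=pickle.load(open("f0.pkl","rb"))
def blobs(f,lo,hi,box,mn=15):
    hsv=cv2.cvtColor(f["frame"],cv2.COLOR_RGB2HSV); m=cv2.inRange(hsv,lo,hi)
    if lo[0]==0 and hi[0]<=6: m|=cv2.inRange(hsv,(174,lo[1],lo[2]),(180,255,255))
    k=np.zeros_like(m);x0,y0,x1,y1=box;k[y0:y1,x0:x1]=m[y0:y1,x0:x1]
    n,l,s,c=cv2.connectedComponentsWithStats(k)
    return [(np.round(c[i],1).tolist(),s[i].tolist()) for i in range(1,n) if s[i,4]>=mn]
t,s=fs["top"],fs["scene"]
print("T red");[print(b,np.round(onz(t,*b[0],.024),3)) for b in blobs(t,(0,170,90),(4,255,255),(110,130,290,230))]
print("T orange");[print(b,np.round(onz(t,*b[0],.07),3)) for b in blobs(t,(6,200,150),(16,255,255),(225,130,280,195),5)]
print("T blue");[print(b,np.round(onz(t,*b[0],.06),3)) for b in blobs(t,(105,130,60),(125,255,255),(110,150,200,230))]
print("T yellow");[print(b,np.round(onz(t,*b[0],.05),3)) for b in blobs(t,(26,170,120),(34,255,255),(110,150,200,230))]
print("S red");[print(b,np.round(onz(s,*b[0],.015),3)) for b in blobs(s,(0,170,90),(4,255,255),(200,180,340,260))]
print("S orange");[print(b,np.round(onz(s,*b[0],.04),3)) for b in blobs(s,(5,180,120),(16,255,255),(205,180,262,220))]
a=t["frame"][125:235,110:290];b=s["frame"][100:300,190:370]
b=s["frame"][105:275,200:360]
A=cv2.resize(a,None,fx=4.4,fy=4.4,interpolation=cv2.INTER_CUBIC)
cv2.imwrite("pics/c1.png",A[:,:,::-1])
c=t["frame"][180:240,305:425];d=s["frame"][105:225,200:290]
C=cv2.resize(c,(480,240),interpolation=cv2.INTER_CUBIC);D=cv2.resize(d,(450,600),interpolation=cv2.INTER_CUBIC)
o=np.zeros((600,800,3),np.uint8);o[:, :450]=D;o[:175,450:]=cv2.resize(c,(350,175),interpolation=cv2.INTER_CUBIC)
e=s["frame"][210:310,250:370];o[180:471,450:]=cv2.resize(e,(350,291),interpolation=cv2.INTER_CUBIC)
cv2.imwrite("pics/c2.png",o[:,:,::-1])
E
```

```text
T red
([177.9, 160.4], [170, 159, 17, 3, 31]) [0.612 0.196 0.024]
([227.7, 161.6], [224, 158, 9, 9, 63]) [0.608 0.045 0.024]
([269.7, 170.5], [265, 167, 10, 9, 56]) [ 0.58  -0.082  0.024]
([180.7, 190.8], [173, 181, 16, 21, 303]) [0.519 0.185 0.024]
([180.2, 220.3], [173, 220, 16, 2, 18]) [0.431 0.185 0.024]
T orange
([254.1, 138.1], [252, 137, 5, 4, 9]) [ 0.668 -0.034  0.07 ]
([252.2, 142.2], [251, 141, 4, 3, 6]) [ 0.656 -0.029  0.07 ]
([265.9, 144.4], [263, 141, 6, 7, 28]) [ 0.649 -0.069  0.07 ]
([240.1, 175.4], [238, 174, 5, 5, 9]) [0.557 0.007 0.07 ]
([248.4, 181.8], [238, 178, 18, 8, 65]) [ 0.538 -0.017  0.07 ]
T blue
([154.9, 166.1], [147, 161, 17, 12, 130]) [0.587 0.257 0.06 ]
([150.0, 191.0], [150, 183, 1, 17, 17]) [0.513 0.269 0.06 ]
([161.9, 192.0], [159, 182, 7, 21, 126]) [0.51  0.234 0.06 ]
([155.2, 212.2], [151, 208, 9, 10, 78]) [0.452 0.252 0.06 ]
([156.3, 221.6], [148, 221, 17, 2, 19]) [0.425 0.248 0.06 ]
T yellow
([131.0, 162.9], [122, 161, 18, 5, 54]) [0.599 0.33  0.05 ]
([122.6, 170.0], [121, 168, 4, 5, 15]) [0.578 0.354 0.05 ]
([134.3, 193.8], [126, 183, 17, 23, 342]) [0.507 0.317 0.05 ]
([123.2, 214.6], [122, 212, 4, 6, 18]) [0.446 0.347 0.05 ]
([132.1, 223.2], [123, 222, 19, 3, 35]) [0.421 0.32  0.05 ]
S red
([232.6, 195.4], [229, 193, 9, 8, 40]) [ 0.58  -0.092  0.015]
([242.9, 222.5], [238, 217, 10, 12, 97]) [0.611 0.047 0.015]
([320.3, 223.0], [316, 218, 12, 12, 55]) [0.412 0.152 0.015]
([295.5, 241.2], [280, 233, 30, 17, 270]) [0.519 0.185 0.015]
([268.0, 248.5], [263, 239, 12, 20, 117]) [0.599 0.176 0.015]
S orange
([254.0, 200.5], [249, 186, 10, 29, 217]) [ 0.548 -0.005  0.04 ]
([214.4, 204.2], [209, 190, 11, 28, 214]) [ 0.662 -0.042  0.04 ]
([234.3, 193.2], [229, 192, 10, 6, 15]) [ 0.585 -0.068  0.04 ]
```

View pics/c1.png

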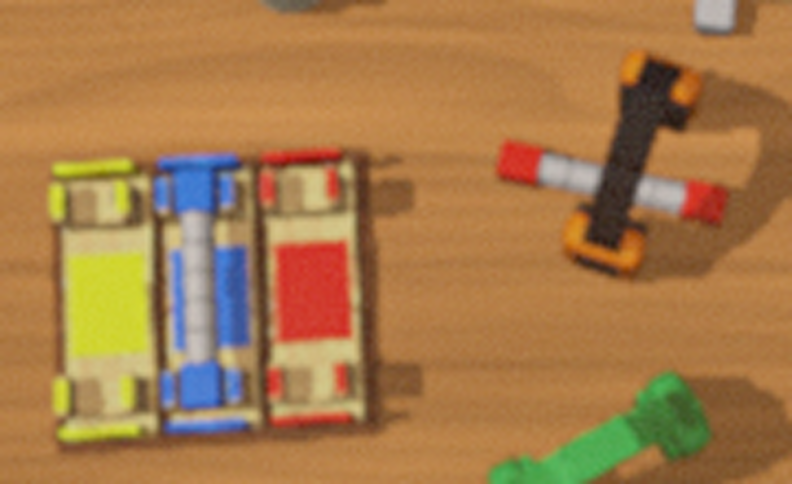

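View pics/c2.png

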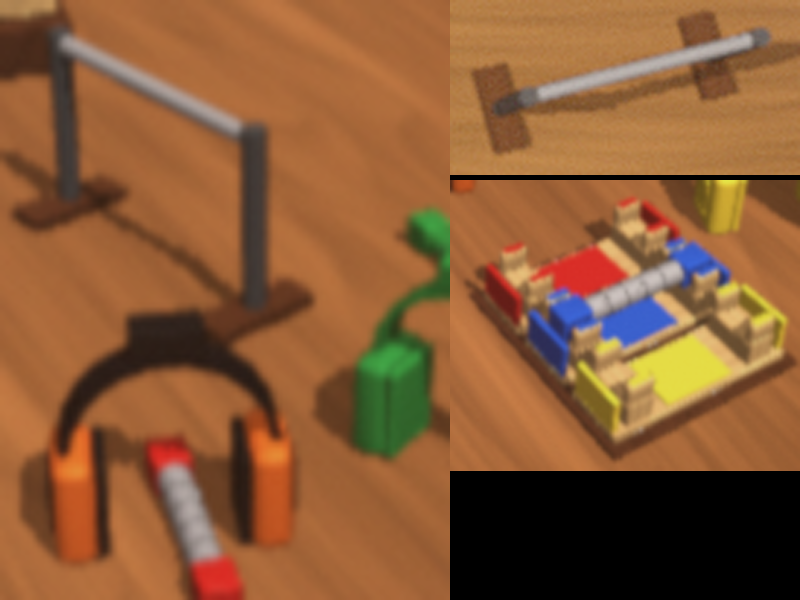

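The crops confirm it: orange cups under a black arch, with the crown block at (168,330) in the scene crop, stand over the red-ended mandrel. The red cradle is empty and next to the occupied blue one. Next I'll get wrist views over the rack, which is on the way, and over the defenders.

```bash
cat >> h.py <<'E'
def quat(a):  # tool down, tool y (closing line) along world angle a
    from scipy.spatial.transform import Rotation as R
    y=np.array([np.cos(a),np.sin(a),0]);z=np.array([0,0,-1.]);x=np.cross(y,z)
    return R.from_matrix(np.column_stack([x,y,z])).as_quat()
def best(p,a):  # pick half turn nearest present joints
    j=np.array(monitor.sense()["joints"]);c=[]
    for b in(a,a+np.pi):
        q=kinematics.ik(p,quat(b))
        if q is not None:c.append((np.abs(np.array(q)-j).max(),b))
    return min(c)[1] if c else None
E
python3 - <<'E'
from h import *
import pickle
W={}
a=np.deg2rad(93.5); p=[.52,.186,.30]
b=best(p,a); env.reach(p,quat(b)); env.hold(.2); W["rack"]=eyes.grab_frame("wrist")
p=[.596,-.033,.34];a=np.deg2rad(70); b=best(p,a); env.reach(p,quat(b)); env.hold(.2); W["def"]=eyes.grab_frame("wrist")
pickle.dump(W,open("w.pkl","wb"))
s=monitor.sense();print(s["clock"],s["position"],s["joints"],b)
for n,f in W.items(): print(n,np.round(ray(f,256,192)[0],3))
o=np.vstack([W["rack"]["frame"],W["def"]["frame"]]); o=np.hstack([W["rack"]["frame"],W["def"]["frame"]])
cv2.imwrite("pics/w1.png",cv2.resize(o,(800,300))[:,:,::-1])
E
```

```text
3.075 [ 0.59589315 -0.03187338  0.34006634] [-2.49603390e-01  4.37361462e-01  1.04445044e+00  4.59264745e-05
  1.65973957e+00 -1.47311041e+00] 1.2217304763960306
rack [0.439 0.181 0.444]
def [ 0.52  -0.005  0.484]
```

View pics/w1.png

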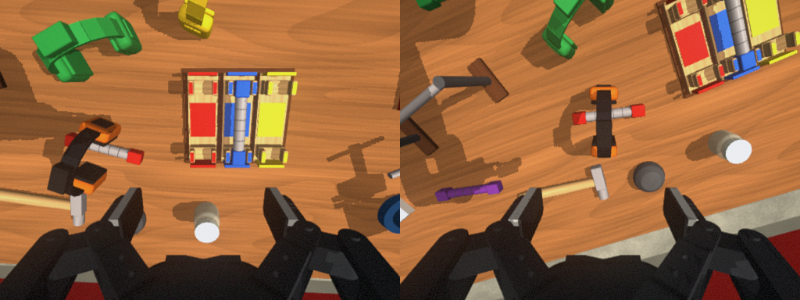

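The left wrist picture shows the whole rack, with the red patch at (203,120). The right one shows the defenders with their cups at (600,95) and (603,150), nearly aligned with the tool. Now the numbers.

```bash
python3 - <<'E'
from h import *
import pickle
F=pickle.load(open("f0.pkl","rb"));W=pickle.load(open("w.pkl","rb"))
def mask(f,lo,hi,box):
    hsv=cv2.cvtColor(f["frame"],cv2.COLOR_RGB2HSV); m=cv2.inRange(hsv,lo,hi)
    if hi[0]<=6: m|=cv2.inRange(hsv,(174,lo[1],lo[2]),(180,255,255))
    k=np.zeros_like(m);x0,y0,x1,y1=box;k[y0:y1,x0:x1]=m[y0:y1,x0:x1];return k
def blobs(f,lo,hi,box,mn):
    n,l,s,c=cv2.connectedComponentsWithStats(mask(f,lo,hi,box))
    return [(np.round(c[i],1),s[i].tolist()) for i in range(1,n) if s[i,4]>=mn]
w=W["rack"]
for nm,lo,hi,z in(("red",(0,150,80),(5,255,255),.016),("yel",(24,150,100),(34,255,255),.016)):
    for c,s in blobs(w,lo,hi,(225,80,385,220),40): print("rack",nm,c,s,np.round(onz(w,*c,z),4),np.round(onz(w,*c,.05),4))
for c,s in blobs(w,(100,120,60),(125,255,255),(225,80,385,220),40): print("rack blue",c,s,np.round(onz(w,*c,.062),4))
w=W["def"]
for c,s in blobs(w,(0,150,80),(5,255,255),(220,120,320,165),30): print("mand",c,s,np.round(onz(w,*c,.024),4))
for c,s in blobs(w,(6,170,100),(18,255,255),(235,100,285,210),10): print("or",c,s,np.round(onz(w,*c,.072),4))
m=mask(w,(0,0,0),(180,255,60),(238,108,283,205));n,l,st,c=cv2.connectedComponentsWithStats(m)
i=1+st[1:,4].argmax();print("blk",c[i],st[i])
for r in range(st[i,1],st[i,1]+st[i,3],4):
    x=np.where(l[r]==i)[0]; print(r,x.min(),x.max(),end="; ")
print()
# rail post tops / rod by bright-grey mask in top, scene
for n,box in(("top",(315,185,425,225)),("scene",(205,105,260,140))):
    f=F[n];hsv=cv2.cvtColor(f["frame"],cv2.COLOR_RGB2HSV);m=cv2.inRange(hsv,(0,0,110),(180,70,255))
    k=np.zeros_like(m);x0,y0,x1,y1=box;k[y0:y1,x0:x1]=m[y0:y1,x0:x1]
    nn,l,st,c=cv2.connectedComponentsWithStats(k);i=1+st[1:,4].argmax()
    v,u=np.where(l==i);L=cv2.fitLine(np.column_stack([u,v]).astype(np.float32),cv2.DIST_L2,0,.01,.01).ravel()
    t=(u-L[2])*L[0]+(v-L[3])*L[1];e=[L[2:]+L[:2]*q for q in(t.min(),t.max())]
    z=.145;P=[onz(f,*q,z) for q in e];print(n,np.round(e,1).tolist(),st[i],np.round(P,4).tolist(),"len",np.linalg.norm(P[0]-P[1]),"mid",sum(P)/2, "ang",np.degrees(np.arctan2(*(P[0]-P[1])[1::-1])))
d=W["def"]["frame"][100:215,215:330];cv2.imwrite("pics/d.png",cv2.resize(d,(575,575),interpolation=cv2.INTER_CUBIC)[:,:,::-1])
E
```

```text
rack red [259.3  93.9] [241, 92, 38, 5, 181] [0.4309 0.1801 0.016 ] [0.4315 0.1802 0.05  ]
rack red [243.9 112.8] [242, 106, 5, 14, 66] [0.4596 0.1582 0.016 ] [0.458 0.16  0.05 ]
rack red [274.8 112.1] [273, 106, 5, 14, 63] [0.4556 0.2053 0.016 ] [0.4543 0.2034 0.05  ]
rack red [259.3 152.7] [243, 132, 33, 43, 1365] [0.5196 0.1855 0.016 ] [0.5132 0.1852 0.05  ]
rack red [245.4 200.8] [243, 196, 5, 11, 46] [0.6033 0.167  0.016 ] [0.5903 0.1682 0.05  ]
rack red [273.  201.1] [271, 196, 5, 12, 56] [0.601  0.2139 0.016 ] [0.5881 0.2113 0.05  ]
rack red [260.1 209.9] [244, 205, 32, 10, 221] [0.6185 0.193  0.016 ] [0.6042 0.1921 0.05  ]
rack yel [360.  94.] [341, 92, 39, 5, 187] [0.4217 0.3307 0.016 ] [0.4231 0.3188 0.05  ]
rack yel [345.6 112.1] [343, 105, 6, 15, 79] [0.4489 0.3134 0.016 ] [0.4481 0.3029 0.05  ]
rack yel [376.6 112.2] [373, 105, 8, 16, 85] [0.4461 0.3607 0.016 ] [0.4456 0.3464 0.05  ]
rack yel [346.7 152.8] [329, 131, 37, 44, 1410] [0.5111 0.3253 0.016 ] [0.5054 0.3139 0.05  ]
rack yel [337.2 201.7] [335, 195, 6, 14, 71] [0.5953 0.3229 0.016 ] [0.5828 0.3116 0.05  ]
rack 
[... 1781 characters left out ...]
r [274.3 193.5] [270, 184, 12, 19, 142] [ 0.6638 -0.0314  0.072 ]
or [238.8 199.8] [235, 195, 9, 9, 27] [ 0.6544 -0.0895  0.072 ]
blk [259.62845011 130.18471338] [245 116  26  36 471]
116 256 268; 120 253 268; 124 253 268; 128 252 269; 132 246 269; 136 252 269; 140 252 269; 144 252 264; 148 262 262; 
top [[329.6, 213.2], [413.2, 191.7]] [329 190  85  26 446] [[0.44, -0.2336, 0.145], [0.4975, -0.4627, 0.145]] len 0.2362310255724489 mid [ 0.46874391 -0.34817226  0.145     ] ang 104.091556448681
scene [[211.6, 112.7], [247.6, 130.8]] [212 112  37  20 126] [[0.4959, -0.4546, 0.145], [0.4454, -0.2511, 0.145]] len 0.20965892429363128 mid [ 0.47066485 -0.35281012  0.145     ] ang -76.05931698219439
```

View pics/d.png

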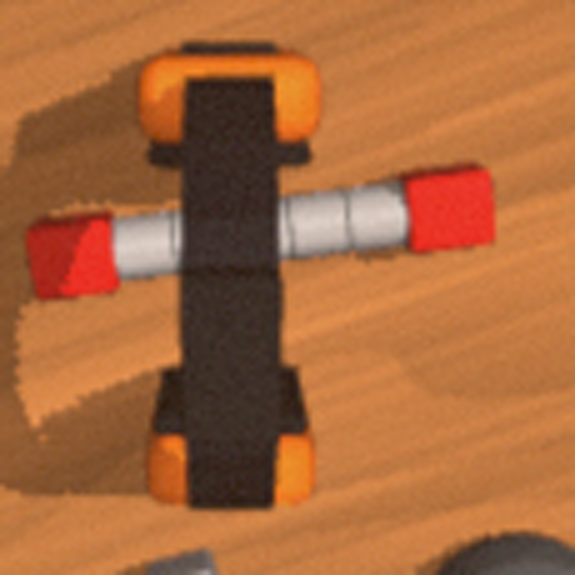

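Two views agree on each position:
- **Rail:** middle (0.469,-0.348), bar along 104°.
- **Mandrel:** block centres 130 mm apart, as they must be.
- **Red cradle:** patch at (0.5196,0.1855) from both cameras.

I'll grasp the defenders' crown now.

```bash
python3 - <<'E'
from h import *
import pickle
f=pickle.load(open("w.pkl","rb"))["def"]
A=onz(f,261,119.6,.072);B=onz(f,261,193.9,.072);m=(A+B)/2;d=B-A
yaw=np.arctan2(d[1],d[0]);print(A,B,m,np.linalg.norm(d),np.degrees(yaw))
F=pickle.load(open("f0.pkl","rb"))
print("crown proj top",proj(F["top"],[m[0],m[1],.152])*1,"scene",proj(F["scene"],[m[0],m[1],.140]),"wrist",proj(f,[m[0],m[1],.152]))
assert np.linalg.norm(m[:2]-[.596,-.033])<.012 and abs(np.linalg.norm(d)-.112)<.012
a=yaw+np.pi/2;b=best([m[0],m[1],.2],a)
env.reach([m[0],m[1],.20],quat(b)); print(env.movel([m[0],m[1],.132],velocity=.08,guard=8))
env.close_gripper(40); env.hold(.2)
s=monitor.sense();print(s["clock"],s["position"],s["finger_gap"],s["gripper_force"],s["contact_force"])
g=eyes.grab_frame("scene");save(g,"grip",3.5,(170,100,330,230))
pickle.dump(dict(m=m,yaw=yaw,b=b),open("d.pkl","wb"))
E
```

```text
[ 0.54701117 -0.01235352  0.072     ] [ 0.65707657 -0.05195237  0.072     ] [ 0.60204387 -0.03215295  0.072     ] 0.11697206154589472 -19.787494786239087
crown proj top [254.24466269 153.79550559] scene [233.04761338 172.50810177] wrist [261.30841767 171.45144119]
False
5.4667 [ 0.60220101 -0.03224753  0.13227682] 0.2942052504228029 40.475749442121014 [-0.61594835 -0.77347028  3.41490472]
```

View pics/grip.png

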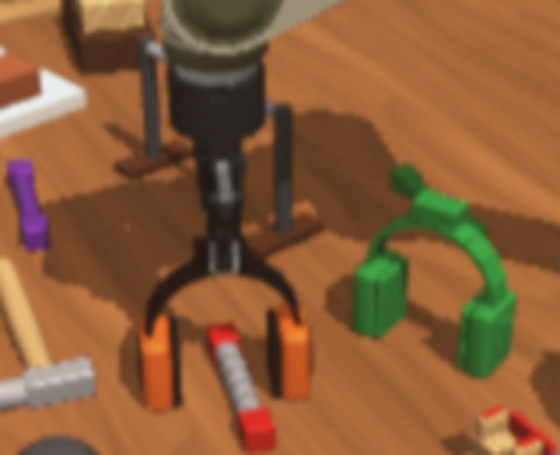

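The fingers hold the crown: the gap is 25 mm, and the projected crown position matches the picture. Next I lift, carry and lower onto the bar with a guard.

```bash
python3 - <<'E'
from h import *
import pickle
D=pickle.load(open("d.pkl","rb"));m=D["m"]
env.movel([m[0],m[1],.315],velocity=.15)
a=D["b"]+np.deg2rad(104.0-(90+np.degrees(D["yaw"])));p=[.4692,-.3484]
print(np.degrees([D["b"],a]))
q=kinematics.ik(p+[.315],quat(a));print(q)
env.movel(p+[.315],velocity=.15,frame=quat(a)); env.hold(.2)
s=monitor.sense();print(s["clock"],s["position"],s["finger_gap"],s["contact_force"],s["joints"])
g=eyes.grab_frame("scene");t=eyes.grab_frame("top")
pickle.dump((g,t,a,p),open("r.pkl","wb"))
A=cv2.resize(g["frame"][60:220,170:330],(400,400),interpolation=cv2.INTER_CUBIC);B=cv2.resize(t["frame"][130:290,290:450],(400,400),interpolation=cv2.INTER_CUBIC)
cv2.imwrite("pics/over.png",np.hstack([A,B])[:,:,::-1])
print("seat on rail proj",proj(g,p+[.15]),proj(t,p+[.15]))
E
```

```text
[ 70.21250521 104.        ]
[-8.39052665e-01  4.09446017e-01  1.14782726e+00 -4.44089210e-16
  1.58431937e+00 -2.65419509e+00]
9.5167 [ 0.46931171 -0.34818861  0.31503185] 0.2946751454807603 [-0.91159158 -0.15478484 -2.95940012] [-8.38680683e-01  4.09330254e-01  1.14791381e+00  4.44146440e-05
  1.58432395e+00 -2.65412710e+00]
seat on rail proj [229.60449941 120.42982724] [372.21686558 202.03717928]
```

View pics/over.png

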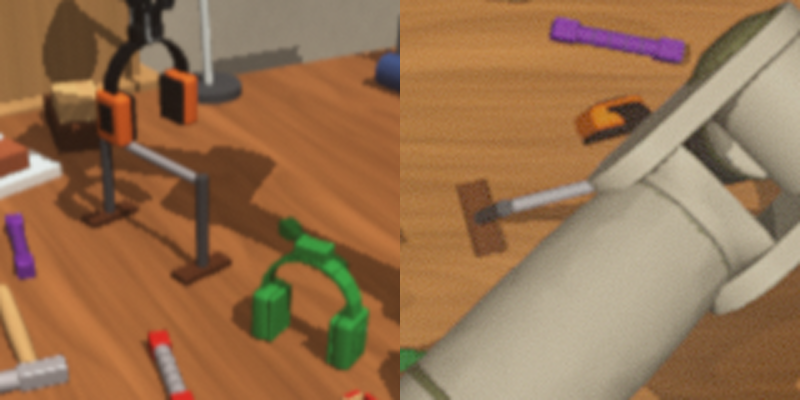

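One cup is on each side of the bar (left crop, cups at (116,118) and (180,95)), and the projected seat at (149,151) falls on the rod. Lowering.

```bash
python3 - <<'E'
from h import *
import pickle
g,t,a,p=pickle.load(open("r.pkl","rb"))
hit=env.movel(p+[.162],velocity=.1,guard=10);print("early",hit)
if not hit:
    hit=env.movel(p+[.150],velocity=.015,guard=1.5)
    s=monitor.sense();print(hit,s["clock"],s["position"],s["contact_force"],s["finger_gap"])
    g=eyes.grab_frame("scene")
    if .150<s["position"][2]<.159:
        env.release();env.hold(.3)
        g2=eyes.grab_frame("scene")
        env.movel(p+[.30],velocity=.15)
        g3=eyes.grab_frame("scene");print(monitor.sense()["clock"],monitor.sense()["contact_force"])
        cv2.imwrite("pics/hung.png",np.hstack([cv2.resize(x["frame"][60:220,170:330],(400,400),interpolation=cv2.INTER_CUBIC) for x in(g2,g3)])[:,:,::-1])
E
```

```text
early False
True 11.8583 [ 0.4691762  -0.34837972  0.15413611] [-0.03557563 -0.51871767  4.03110426] 0.29796102171529826
14.05 [ 0.04646551  1.10926732 -0.72315604]
```

View pics/hung.png

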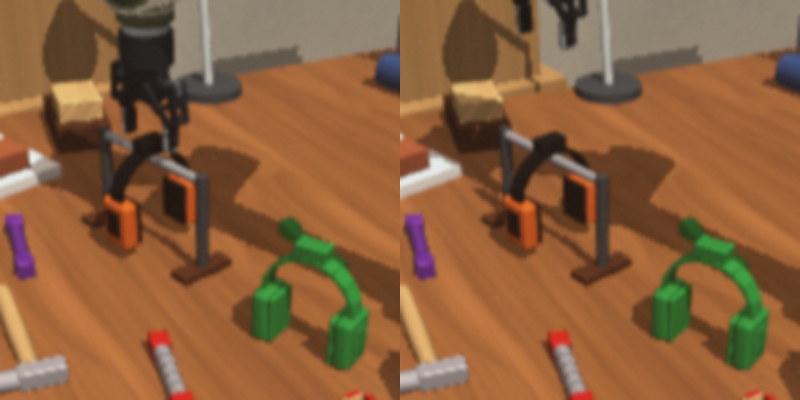

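The defenders hang level on the bar, with the crown at (150,145) and the cups on either side. Now the mandrel: grasp the shaft at its middle, then go to the red cradle.

```bash
python3 - <<'E'
from h import *
import pickle
P=np.array([.6086,.0446]);Q=np.array([.5804,-.0823]);m=(P+Q)/2;d=P-Q
th=np.arctan2(d[1],d[0]);b=best([*m,.2],th+np.pi/2)
env.reach([*m,.25],quat(b));env.hold(.15)
f=eyes.grab_frame("wrist")
hsv=cv2.cvtColor(f["frame"],cv2.COLOR_RGB2HSV);k=cv2.inRange(hsv,(0,150,80),(5,255,255))|cv2.inRange(hsv,(174,150,80),(180,255,255))
n,l,s,c=cv2.connectedComponentsWithStats(k)
G=[onz(f,*c[i],.022) for i in range(1,n) if s[i,4]>60];G=[x[:2] for x in G if np.linalg.norm(x[:2]-m)<.09]
print(len(G),np.round(G,4).tolist(),m,np.degrees(th))
if len(G)==2 and abs(np.linalg.norm(G[0]-G[1])-.13)<.006:
    m2=(G[0]+G[1])/2;print("wrist mid",m2);assert np.linalg.norm(m2-m)<.006
    m=(m+m2)/2;d=G[0]-G[1];d*=np.sign(d[1]);th=np.arctan2(d[1],d[0]);print(np.degrees(th))
    b=best([*m,.2],th+np.pi/2)
env.movel([*m,.08],velocity=.15,frame=quat(b))
print(env.movel([*m,.006],velocity=.06,guard=8))
env.close_gripper(60);env.hold(.2)
s=monitor.sense();print(s["clock"],s["position"],s["finger_gap"],s["gripper_force"],s["contact_force"])
pickle.dump(dict(m=m,th=th,b=b),open("m.pkl","wb"))
E
```

```text
2 [[0.6103, 0.0439], [0.5818, -0.0831]] [ 0.5945  -0.01885] 77.47119229084849
wrist mid [ 0.59604572 -0.01958775]
77.31032630576195
False
19.9917 [ 0.59558135 -0.01927192  0.00636236] 0.23095076812685705 59.32761490345001 [-0.21201099 -0.38356042  5.69807539]
```

```bash
python3 - <<'E'
from h import *
import pickle
D=pickle.load(open("m.pkl","rb"));m=D["m"];b=D["b"]
env.movel([*m,.03],velocity=.05);env.movel([*m,.18],velocity=.15)
c=np.array([.5198,.1857])-.001*np.array([-np.sin(np.deg2rad(3.5)),np.cos(np.deg2rad(3.5))])
a=b+np.deg2rad(3.5)-D["th"]
print(np.degrees([b,a]),kinematics.ik([*c,.1],quat(a)))
env.movel([*c,.18],velocity=.13,frame=quat(a));env.hold(.2)
env.movel([*c,.10],velocity=.1);env.hold(.2)
s=monitor.sense();print(s["clock"],s["position"],s["finger_gap"],s["contact_force"])
w=eyes.grab_frame("wrist");g=eyes.grab_frame("scene");t=eyes.grab_frame("top")
pickle.dump((w,g,t,a,c),open("c.pkl","wb"))
z=.107
def bl(f,box):
    hsv=cv2.cvtColor(f["frame"],cv2.COLOR_RGB2HSV);k=cv2.inRange(hsv,(0,150,80),(5,255,255))|cv2.inRange(hsv,(174,150,80),(180,255,255))
    n,l,st,cc=cv2.connectedComponentsWithStats(k);return [(np.round(cc[i],1).tolist(),st[i].tolist(),np.round(onz(f,*cc[i],z+.011)[:2],4)) for i in range(1,n) if st[i,4]>60]
for n,f in(("w",w),("t",t)): 
    for x in bl(f,0): print(n,*x)
A=cv2.resize(w["frame"],(512,384));B=cv2.resize(g["frame"][190:290,240:320],(288,360),interpolation=cv2.INTER_CUBIC)
o=np.zeros((384,800,3),np.uint8);o[:,:512]=A;o[:360,512:]=B;cv2.imwrite("pics/cr.png",o[:,:,::-1])
E
```

```text
[347.31032631 273.5       ] [ 1.28983219e-01  5.05935158e-01  1.58044683e+00 -4.44089210e-16
  1.05521066e+00  1.63869302e+00]
24.95 [0.52009541 0.18473587 0.10051588] 0.23269857698939872 [-2.51868114e-01  2.53689802e-03 -4.27842109e+00]
w [257.2, 85.6] [220, 81, 76, 11, 757] [0.606  0.1907]
w [257.6, 145.0] [220, 102, 75, 127, 5107] [0.58   0.1889]
t [26.7, 228.8] [0, 207, 50, 47, 1283] [0.4023 0.5873]
```

View pics/cr.png

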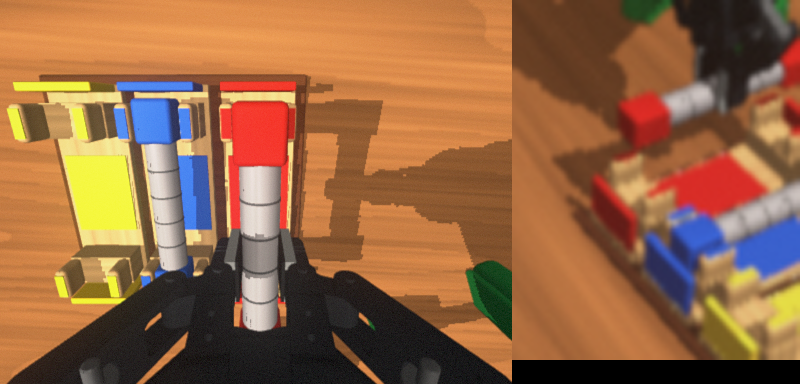

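The mandrel is level, lined up with the red cradle, with the far block at (260,130) between the cheeks at (225,120) and (292,120). I'll check the lateral offset numerically, then lower with a guard.

```bash
python3 - <<'E'
from h import *
import pickle
w,g,t,a,c=pickle.load(open("c.pkl","rb"))
th=np.deg2rad(3.5);X=np.array([np.cos(th),np.sin(th)]);Y=np.array([-X[1],X[0]]);c0=np.array([.5198,.1857])
def rel(u,v,z): p=onz(w,u,v,z)[:2]-c0; return np.round([p@X,p@Y],4)
print("plate",rel(258,83,.04),rel(258,83,.058))
print("cheek tops L/R",rel(225,120,.058),rel(292,120,.058))
print("block top far/near edge ctr",rel(260.5,103,.12),rel(260,165,.107-.0),"shaft",rel(259.5,200,.118),rel(259.5,250,.118))
print("blue shaft",rel(155,150,.060),rel(172,265,.060), "blue block",rel(154,100,.062))
s=monitor.sense();p=np.array(s["position"][:2])-c0;print("tcp rel",p@X,p@Y)
E
```

```text
plate [ 0.0919 -0.0002] [ 0.0908 -0.0003]
cheek tops L/R [0.0677 0.0219] [ 0.0676 -0.0231]
block top far/near edge ctr [ 0.0791 -0.0017] [ 0.0481 -0.0016] shaft [ 0.0328 -0.0013] [ 0.0043 -0.0013]
blue shaft [0.0477 0.0706] [-0.0441  0.0682] blue block [0.0804 0.0666]
tcp rel 8.122913029332733e-05 -0.0009710917285085968
```

All offsets are within 2 mm, and the notch slack is ±3.5 mm sideways and ±6 mm lengthways. Lowering.

```bash
python3 - <<'E'
from h import *
import pickle
w,g,t,a,c=pickle.load(open("c.pkl","rb"))
hit=env.movel([*c,.052],velocity=.06,guard=8);s=monitor.sense();print("early",hit,s["position"])
if not hit:
    hit=env.movel([*c,.037],velocity=.015,guard=2.5)
    s=monitor.sense();print(hit,s["clock"],s["position"],s["contact_force"],s["finger_gap"])
    if .038<s["position"][2]<.046:
        env.release();env.hold(.3);print(monitor.sense()["contact_force"])
        env.movel([*c,.20],velocity=.12)
        env.reach([.40,.42,.33],quat(a)) if kinematics.ik([.40,.42,.33],quat(a)) is not None else None
        env.hold(.3)
g=eyes.grab_frame("scene");t=eyes.grab_frame("top");print(monitor.sense()["clock"])
A=cv2.resize(g["frame"][80:320,190:390],(400,480),interpolation=cv2.INTER_CUBIC);B=cv2.resize(t["frame"][100:260,100:440],(400,188))
o=np.zeros((480,800,3),np.uint8);o[:,:400]=A;o[:188,400:]=B
o[190:478,400:]=cv2.resize(t["frame"][150:236,110:230],(400,288),interpolation=cv2.INTER_CUBIC);cv2.imwrite("pics/fin.png",o[:,:,::-1])
E
```

```text
early False [0.52013289 0.18473659 0.05234155]
True 26.725 [0.51981181 0.18468906 0.0423382 ] [-1.35395059 -0.34739824  4.66067894] 0.23025027159944764
[0.34208334 0.00820722 0.04136296]
30.6833
```

View pics/fin.png

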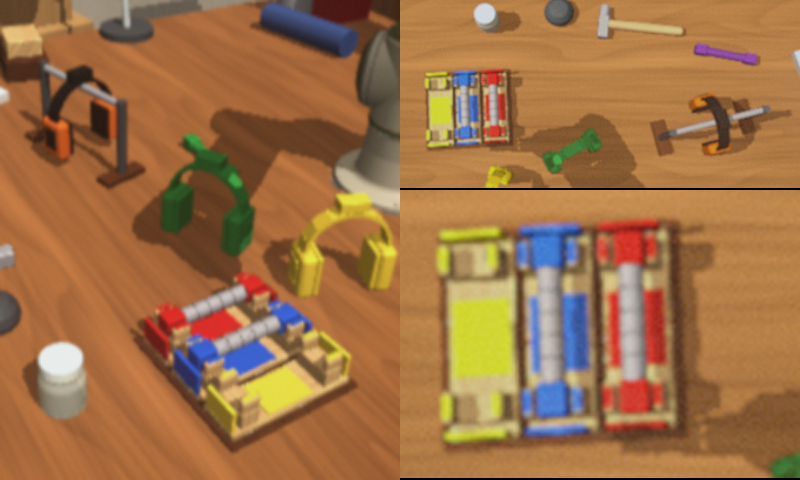

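The red mandrel is down in both red notches: its blocks are at (630,245) and (632,395) in the enlarged crop, level with the blue one. The defenders hang on the bar at (75,110), and the bystanders look unmoved.

```bash
python3 -c "
from bench import job;print(job.hand_in())"
```

```text
the job is handed in; nothing more can be done
None
```

The job is handed in: the ear defenders hang on the steel bar with one cup on each side, the red mandrel lies fully down in its red cradle, and the arm had used about 31 s of the 59 s.

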